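Fit the matching drill template over the fixture's pins

TASK

The green drilling fixture has two upright steel pins, and one of them can stand in any of three places. Of the three aluminium drill templates on the bench, take the one whose two holes match the pins as they stand now, drop it over both pins so that it lies flat and fully down on the green bed, and let go of it.

Things in the scene. Friction and masses are not known exactly. Their poses are not given: they have to be found in the camera images.
- fixture: Green drilling fixture, fixed. Origin: centre of its underside, on the bench; x along its length. Flat bed 240 x 100, 30 above the bench; foot 290 long, 12 high. Pin A stands at x = -60, pin B at x = 0, 30 or 60, both y = 0 (so 60, 90 or 120 mm apart); flat black plugs close the two free places. Pins: 10 diameter up to 16 above the bed, then tapering to a tip 28 above the bed. All in mm.
- pin_b_foot (a point): Foot of pin B (steel, with a yellow ring 22 mm wide painted round its foot, as round pin A), on its axis, level with the bed, 30 mm above the bench.
- template_60_grip (a point): Middle of the grip of a loose drill template: aluminium plate 160 (x) x 70 (y) x 8 mm, about 0.3 kg, with two 20 mm through holes on its long centre line, 60 mm apart (x = -30 and +30). A dark wooden grip block at its centre, 34 (x) x 20 (y) mm, rises to 56 mm above the underside. This point: the plate's centre, 34 mm above its underside. z up; starts flat on the bench. Same when turned half round.
- template_90_grip (a point): Middle of the grip of a loose drill template: aluminium plate 160 (x) x 70 (y) x 8 mm, about 0.3 kg, with two 20 mm through holes on its long centre line, 90 mm apart (x = -45 and +45). A dark wooden grip block at its centre, 34 (x) x 20 (y) mm, rises to 56 mm above the underside. This point: the plate's centre, 34 mm above its underside. z up; starts flat on the bench. Same when turned half round.
- template_120_grip (a point): Middle of the grip of a loose drill template: aluminium plate 160 (x) x 70 (y) x 8 mm, about 0.3 kg, with two 20 mm through holes on its long centre line, 120 mm apart (x = -60 and +60). A dark wooden grip block at its centre, 34 (x) x 20 (y) mm, rises to 56 mm above the underside. This point: the plate's centre, 34 mm above its underside. z up; starts flat on the bench. Same when turned half round.
Mind the look-alikes: they are no part of the job. Leave any blue or yellow look-alike of the part that bears template_120_grip alone.

How it is judged:
By the outcome, as a careful person would: the job done as asked, in the order asked, and still so for the second after the job is handed in, with the robot touching nothing.
It also fails if it takes over 42 s, if anything falls off the work surface, if the arm or the gripper's body presses on something with over 40 N, if the wrist force passes 120 N, or if a joint passes its speed limit or range.

ROBOT

A 6-joint arm with a two-finger parallel gripper is mounted at the origin on the work surface. World frame = base frame: x ahead of the robot, y to its left, z up, the work surface at z = 0. Lengths are in mm, angles in rad, forces in N, time in s.
With the tool pointing down it reaches from about 300 to 825 mm from the base axis. Payload 5.4 kg.
Tool frame: the origin (TCP) lies midway between the tips of the shut fingers; the grasp point (between the pads) lies 19 mm behind it; y points along the fingers, x is the direction in which the jaws open and shut, and the axes are right-handed (so a half turn about y gives the same grasp; the last joint's range is limited). The gripper opens to 92 mm and grips with 3 to 60 N. Pads are 20 mm wide; open, the fingers measure 128 mm over their backs; the gripper's body (75 mm by 189 mm) begins 69 mm behind the grasp point.
Start: joints at [-1.41, 0.158, 1.597, -0, 1.386, -0.21], TCP at [208.333, -535.913, 214.601] pointing down, gripper open.
Joint ranges: [-2.91, 2.91], [-0.94, 2.29], [0.18, 2.7], [-1.29, 4.43], [0.17, 2.64], [-3, 3]. Speed limits (rad/s): [2.57, 2.57, 3.14, 3.14, 3.14, 3.14].

INTERFACE

Orientations are given as a 3x3 rotation matrix whose columns are the frame's x, y, z axes.
In Python, from cell import env gives the robot as it stands. The module is installed in compiled form; this text tells all that it offers.
- The arm moves only by the tool drive_tool, never from a script. Its argument "steps" is a list of rows, each an object with "offset": the shift along the tool's x, y, z in cm, a list of three; "angular": the turn, a rotation vector about the tool's x, y, z in rad, a list of three. A call has exactly 8 rows; each row shifts and turns the commanded pose from where the row before left it, along the tool's axes as they then stand; what a row does not reach is not made up. A row lasts 1/12 s, in which the tool goes at most 41.7 mm and 7.16 degrees, less where a joint would pass 70% of its speed; a pose out of reach is approached as far as the arm can. A call with a gripper value outside its range is refused whole. "claw" is the finger opening in cm, from 0 to 9.19, set as the call begins (left out, the last holds). The fingers move at their own pace and stop on an object; "newtons" is the grip in N (left out, the last holds). Time passes only in rows, so rows that do not move let the fingers close, or fill a call up. It gives the time, the measured TCP pose, the force and the opening at its end, in the units of the state.
- env.state(): the state, without advancing time (a new reading comes with each control period).
- env.grab_frame(name): name is "scene" or "top"; returns a dict with "frame" (480x640x3 uint8, blue, green, red), "fx", "fy", "cx", "cy" (pixels), "dist_coeffs" ([k1, k2, p1, p2, k3] as OpenCV has them; the pictures are not rectified), "rvec" (rotation vector, rad) and "tvec" (3), from world to camera coordinates, as OpenCV has them. Camera axes: x right, y down, z forward; pixel columns grow to the right and rows downward; lengths in mm; the calibration is good to about 2 mm. A picture is of the moment at which its call begins. There is no depth.
- env.close_job(): hands the job in, once; it reports no verdict.
The state is a dict: "t": time; "qpos": joint angles; "qd": joint speeds; "joint_efforts": joint torques, N m; "eef_pos": TCP position; "tcp_rot": TCP orientation; "ft_force": force on the tool from outside, world axes, zero at the start; "wrist_torque": the same for the moment, N m; "finger_gap": finger opening in mm.
Only numpy, scipy, OpenCV 4.12 (cv2) and the standard library are available. Lean on these libraries where they do the work, as an engineer would, in place of code of your own. Each camera call takes 0.05 s, during which the arm holds its last target.

## Working session

There is one attempt and no reset: what is moved stays moved. The work goes in short steps, Python scripts to look and compute and a tool call to move; the robot and the scene stay as the last step left them, time stands still between calls to the robot, and variables do not carry over. Pictures are saved under pics/ and viewed, and the job is handed in when it is done.

Besides the shell and the picture viewer there is one more tool, called after "Request:" as name(argument=value, ...) on one line, values as JSON. drive_tool: Moves the arm, as the interface text tells. Its arguments: {"type":"object","properties":{"steps":{"type":"array","items":{"type":"object","properties":{"offset":{"type":"array","items":{"type":"number"}},"angular":{"type":"array","items":{"type":"number"}}}}},"claw":{"type":"number"},"newtons":{"type":"number"}},"required":["steps"]}

```bash
mkdir -p pics; cat > h.py <<'E'
import numpy as np,cv2,json
from cell import env
def grab(n,p):
    f=env.grab_frame(n); cv2.imwrite(f'pics/{p}.png',f['frame']); 
    np.savez(f'pics/{p}.npz',**{k:np.array(v) for k,v in f.items()}); return f
def load(p): return dict(np.load(f'pics/{p}.npz'))
def K(f): return np.array([[f['fx'],0,f['cx']],[0,f['fy'],f['cy']],[0,0,1]],float)
def ray(f,uv,z):
    R,_=cv2.Rodrigues(np.array(f['rvec'],float)); t=np.array(f['tvec'],float).reshape(3)
    n=cv2.undistortPoints(np.array([[uv]],float),K(f),np.array(f['dist_coeffs'],float)).reshape(2)
    c=-R.T@t; d=R.T@np.array([*n,1]); return c+d*(z-c[2])/d[2]
def proj(f,P):
    return cv2.projectPoints(np.array(P,float).reshape(-1,3),np.array(f['rvec'],float),np.array(f['tvec'],float),K(f),np.array(f['dist_coeffs'],float))[0].reshape(-1,2)
def crop(p,u0,v0,u1,v1,s,o):
    i=cv2.imread(f'pics/{p}.png')[v0:v1,u0:u1]; cv2.imwrite(f'pics/{o}.png',cv2.resize(i,None,fx=s,fy=s,interpolation=cv2.INTER_CUBIC))
E
python3 -c "
from h import *
grab('scene','s0');grab('top','t0');s=env.state();print(s['t'],s['eef_pos'],s['tcp_rot'],s['ft_force'],s['finger_gap'])"
```

```text
0.1 [ 208.25012827 -535.37508608  213.74992891] [[ 3.62378359e-01 -2.74830903e-04  9.32031035e-01]
 [-9.32029694e-01  1.61451950e-03  3.62378314e-01]
 [-1.60437504e-03 -9.99998659e-01  3.28916364e-04]] [0.70717101 0.08253823 0.10547678] 91.70809872671452
```

View pics/s0.png

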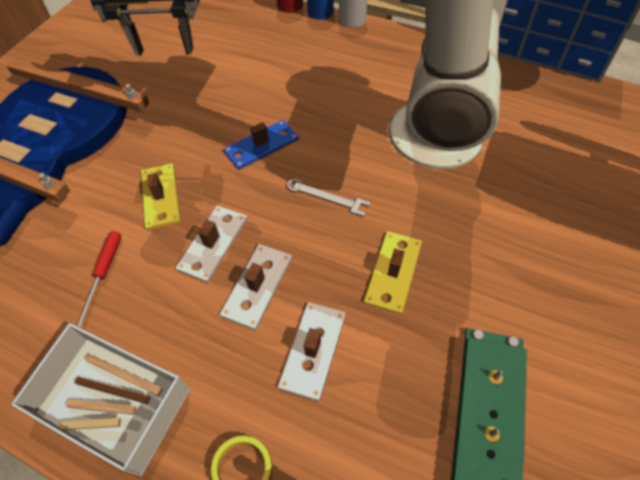

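View pics/t0.png

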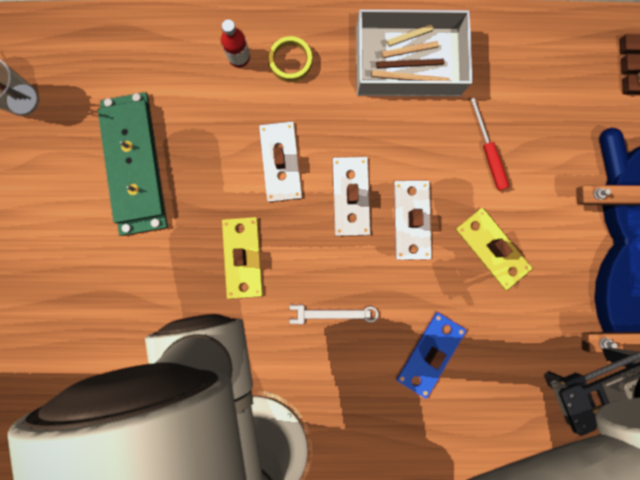

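```bash
python3 -c "
from h import *
crop('t0',90,80,180,245,3.6,'c1');crop('t0',250,115,445,270,4,'c2')"
```

```text
(no output)
```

View pics/c1.png

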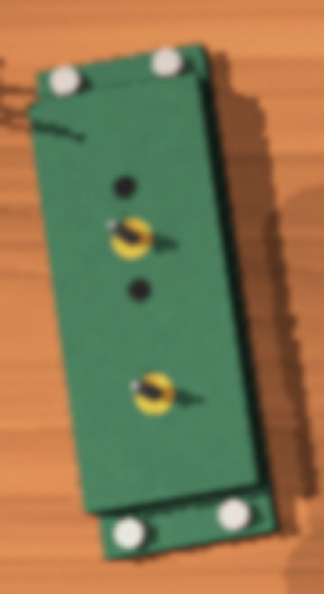

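View pics/c2.png

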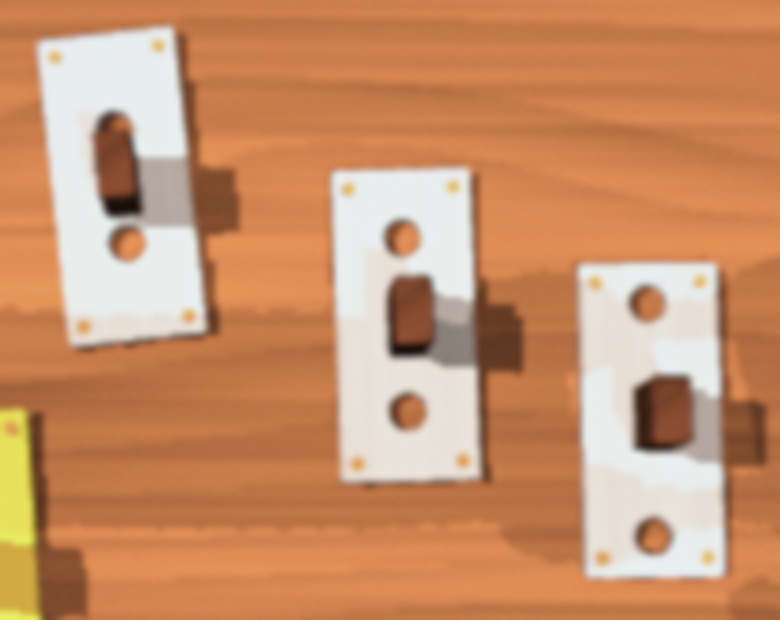

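Candidates (top view): white plates at (281,161), (352,196) and (413,219), yellow look-alikes at (241,258) and (494,248), and a blue one at (432,355). In the crops, the rings are about 158 crop px apart and the plugs about 104 (60 mm), so the pins are about 91 mm apart. The middle white plate has its holes 174/310 of its 160 mm length apart, about 90 mm, so I'm taking the plate at (352,196). Next I'll cross-check it in the scene view.

```bash
python3 -c "
from h import *
f=load('t0')
C=lambda p,u0,v0,s:(u0+(p[0]+.5)/s-.5,v0+(p[1]+.5)/s-.5)
for n,p in dict(A=(154.5,394.5),B=(131.5,237.5),pl60=(124,187),pl0=(139,290)).items(): print(n,ray(f,C(p,90,80,3.6),30).round(1))
for n,p in dict(h1=(403,238),h2=(408,411),c1=(333,172),c2=(471,168),c3=(482,480),c4=(343,482)).items(): print(n,ray(f,C(p,250,115,4),8).round(1))
crop('s0',210,230,310,340,5.4,'c3');crop('s0',440,320,540,480,3.7,'c4')"
```

```text
A [521.  244.8  30. ]
B [610.5 260.7  30. ]
pl60 [639.6 265.9  30. ]
pl0 [580.4 255.4  30. ]
h1 [ 555.4 -195.2    8. ]
h2 [ 465.9 -197.1    8. ]
c1 [ 589.9 -159.4    8. ]
c2 [ 592.  -230.6    8. ]
c3 [ 430.6 -234.6    8. ]
c4 [ 429.6 -163.8    8. ]
```

View pics/c3.png

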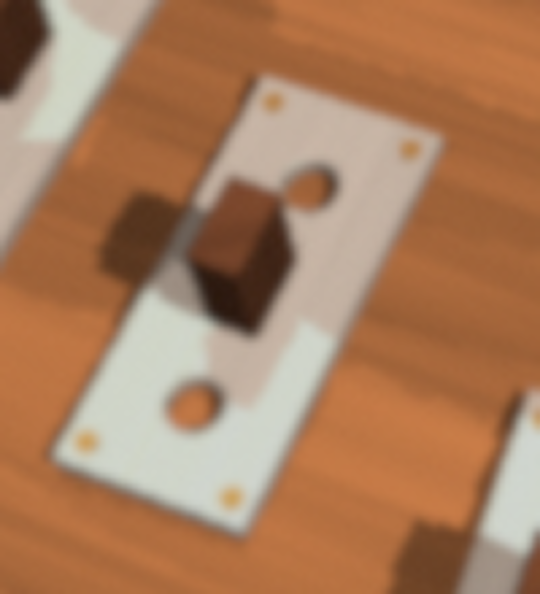

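View pics/c4.png

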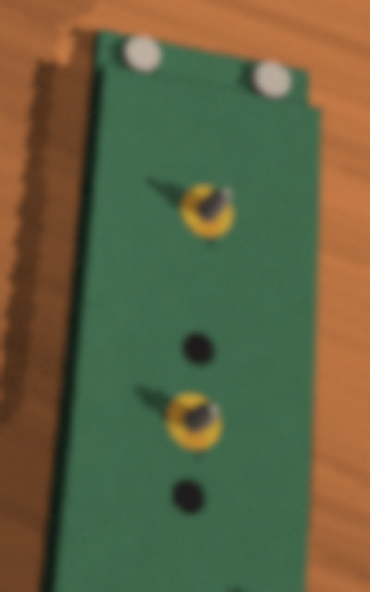

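```bash
python3 -c "
from h import *
f=load('s0')
C=lambda p,u0,v0,s:(u0+(p[0]+.5)/s-.5,v0+(p[1]+.5)/s-.5)
for n,p in dict(A=(208,210),B=(194,421),pl0=(198,348),pl60=(188,497)).items(): print(n,ray(f,C(p,440,320,3.7),30).round(1))
for n,p in dict(h2=(310,187),h1=(193,406)).items(): print(n,ray(f,C(p,210,230,5.4),8).round(1))
print(np.array(env.state()['qpos']).round(3))
"
```

```text
A [521.2 245.9  30. ]
B [610.4 261.3  30. ]
pl0 [580.8 255.7  30. ]
pl60 [640.5 266.3  30. ]
h2 [ 467.9 -196.8    8. ]
h1 [ 558.2 -194.4    8. ]
[-1.41   0.159  1.598 -0.     1.386 -0.21 ]
```

Request:
drive_tool(steps=[{"offset": [0,0,0],"angular": [0,0.115,0]},{"offset": [0,0,0],"angular": [0,0.115,0]},{"offset": [0,0,0],"angular": [0,0.115,0]},{"offset": [-2.55,0,2.4],"angular": [0,0,0]},{"offset": [-2.55,0,2.4],"angular": [0,0,0]},{"offset": [-2.55,0,2.4],"angular": [0,0,0]},{"offset": [-2.55,0,2.4],"angular": [0,0,0]},{"offset": [-2.55,0,2.4],"angular": [0,0,0]}], claw=7)

```text
t: 0.77
eef_pos: [325.7, -403.8, 214.1]
tcp_rot: [[0.025, -0.0, 1.0], [-1.0, 0.001, 0.025], [-0.001, -1.0, -0.0]]
ft_force: [-0.6, 0.1, -0.1]
finger_gap: 70.4
```

Request:
drive_tool(steps=[{"offset": [-2.55,0.5,2.4],"angular": [0,0,0]},{"offset": [-2.55,0.5,2.4],"angular": [0,0,0]},{"offset": [-2.55,0.5,2.4],"angular": [0,0,0]},{"offset": [-2.55,0.5,2.4],"angular": [0,0,0]},{"offset": [-2.55,0.5,2.4],"angular": [0,0,0]},{"offset": [-2.55,0.5,2.4],"angular": [0,0,0]},{"offset": [-2.55,0.5,2.4],"angular": [0,0,0]},{"offset": [-2.55,0.5,2.4],"angular": [0,0,0]}])

```text
t: 1.43
eef_pos: [512.3, -194.8, 174.0]
tcp_rot: [[0.026, -0.001, 1.0], [-1.0, 0.0, 0.026], [-0.0, -1.0, -0.001]]
ft_force: [0.6, -0.8, -0.5]
finger_gap: 70.0
```

Request:
drive_tool(steps=[{"offset": [0,0,0]},{"offset": [0,0,0]},{"offset": [0,0,0]},{"offset": [0,0,0]},{"offset": [0,0,0]},{"offset": [0,0,0]},{"offset": [0,0,0]},{"offset": [0,0,0]}])

```text
invalid input
```

Request:
drive_tool(steps=[{"offset": [0.1,2.5,0],"angular": [0,0,0]},{"offset": [0,2.5,0],"angular": [0,0,0]},{"offset": [0,2.5,0],"angular": [0,0,0]},{"offset": [0,2.5,0],"angular": [0,0,0]},{"offset": [0,2,0],"angular": [0,0,0]},{"offset": [0,2,0],"angular": [0,0,0]},{"offset": [0,1.4,0],"angular": [0,0,0]},{"offset": [0,0,0],"angular": [0,0,0]}])

```text
t: 2.1
eef_pos: [508.8, -195.6, 16.8]
tcp_rot: [[0.026, -0.006, 1.0], [-1.0, 0.004, 0.026], [-0.004, -1.0, -0.006]]
ft_force: [-1.3, 0.2, -1.5]
finger_gap: 70.3
```

```bash
python3 -c "
from h import *
grab('scene','s1');s=env.state();print(s['eef_pos'],s['ft_force']);crop('s1',170,170,350,330,3.6,'c5')"
```

```text
[ 510.0811567  -196.38051066   18.76054191] [-0.6078792  -0.42213286  1.32508632]
```

View pics/c5.png

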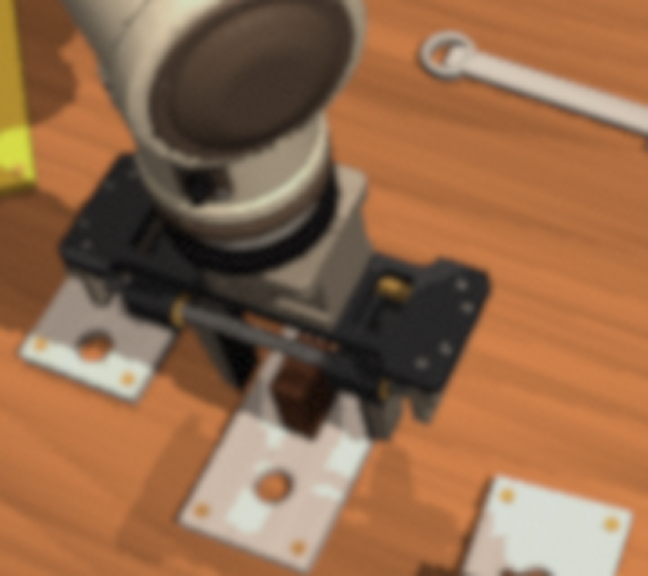

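The open fingers straddle the middle plate's block (crop 300,400). I'll move 2 mm forward and close.

Request:
drive_tool(steps=[{"offset": [0,0,0.2],"angular": [0,0,0]},{"offset": [0,0,0],"angular": [0,0,0]},{"offset": [0,0,0],"angular": [0,0,0]},{"offset": [0,0,0],"angular": [0,0,0]},{"offset": [0,0,0],"angular": [0,0,0]},{"offset": [0,0,0],"angular": [0,0,0]},{"offset": [0,0,0],"angular": [0,0,0]},{"offset": [0,0,0],"angular": [0,0,0]}], claw=1, newtons=40)

```text
t: 2.82
eef_pos: [513.7, -197.3, 20.7]
tcp_rot: [[0.026, 0.0, 1.0], [-1.0, 0.0, 0.026], [-0.0, -1.0, 0.0]]
ft_force: [-0.5, 0.4, 0.4]
finger_gap: 19.5
```

Request:
drive_tool(steps=[{"offset": [0,0,0],"angular": [0,0,0]},{"offset": [0,0,0],"angular": [0,0,0]},{"offset": [0,-1.5,0],"angular": [0,0,0]},{"offset": [0,-2,0],"angular": [0,0,0]},{"offset": [0,-2.5,0],"angular": [0,0,0]},{"offset": [0,-2.5,0],"angular": [0,0,0]},{"offset": [0,-2.5,0],"angular": [0,0,0]},{"offset": [0,-2,0],"angular": [0,0,0]}])

```text
t: 3.48
eef_pos: [513.5, -197.4, 151.7]
tcp_rot: [[0.026, -0.0, 1.0], [-1.0, -0.0, 0.026], [0.0, -1.0, -0.0]]
ft_force: [0.6, 0.1, -3.3]
finger_gap: 19.9
```

Request:
drive_tool(steps=[{"offset": [-1.5,0,0.2],"angular": [0,0,0]},{"offset": [-3,0,0.4],"angular": [0,0,0]},{"offset": [-3,0,0.4],"angular": [0,0,0]},{"offset": [-3,0,0.4],"angular": [0,0,0]},{"offset": [-3,0,0.4],"angular": [0,0,0]},{"offset": [-3,0,0.4],"angular": [0,0,0]},{"offset": [-3,0,0.4],"angular": [0,0,0]},{"offset": [-3,0,0.4],"angular": [0,0,0]}])

```text
t: 4.15
eef_pos: [537.1, 29.8, 149.6]
tcp_rot: [[0.026, -0.002, 1.0], [-1.0, 0.0, 0.026], [-0.0, -1.0, -0.002]]
ft_force: [0.1, 0.2, -3.7]
finger_gap: 19.5
```

Request:
drive_tool(steps=[{"offset": [-3,0,0.4],"angular": [0,0,0]},{"offset": [-3,0,0.4],"angular": [0,0,0]},{"offset": [-3,0,0.4],"angular": [0,0,0]},{"offset": [-3,0,0.4],"angular": [0,0,0]},{"offset": [-3,0,0.4],"angular": [0,0,0]},{"offset": [-3,0,0.4],"angular": [0,0,0]},{"offset": [-3,0,0.5],"angular": [0,0,0]},{"offset": [-1.4,0,0.5],"angular": [0,0,0]}])

```text
t: 4.82
eef_pos: [564.9, 256.3, 149.3]
tcp_rot: [[0.028, -0.002, 1.0], [-1.0, 0.001, 0.028], [-0.001, -1.0, -0.002]]
ft_force: [-0.1, -0.8, -3.1]
finger_gap: 20.0
```

Request:
drive_tool(steps=[{"offset": [0,0,0],"angular": [0,-0.037,0]},{"offset": [0,0,0],"angular": [0,-0.037,0]},{"offset": [0,0,0],"angular": [0,-0.037,0]},{"offset": [0,0,0],"angular": [0,-0.037,0]},{"offset": [0,0,0],"angular": [0,0,0]},{"offset": [0,0,0],"angular": [0,0,0]},{"offset": [0,0,0],"angular": [0,0,0]},{"offset": [0,0,0],"angular": [0,0,0]}])

```text
t: 5.48
eef_pos: [565.9, 253.0, 150.3]
tcp_rot: [[0.172, -0.001, 0.985], [-0.985, -0.0, 0.172], [0.0, -1.0, -0.001]]
ft_force: [0.8, 1.1, -3.2]
finger_gap: 19.9
```

```bash
python3 -c "
from h import *
grab('scene','s2');grab('top','t2');s=env.state();print(s['eef_pos'],s['tcp_rot']);crop('t2',60,50,260,250,3,'c6');crop('s2',380,280,640,480,3,'c7')"
```

```text
[566.03612114 252.98001907 150.49068186] [[ 1.72477279e-01 -1.89808985e-04  9.85013478e-01]
 [-9.85013495e-01 -9.15674313e-05  1.72477264e-01]
 [ 5.74574195e-05 -9.99999978e-01 -2.02757713e-04]]
```

View pics/c6.png

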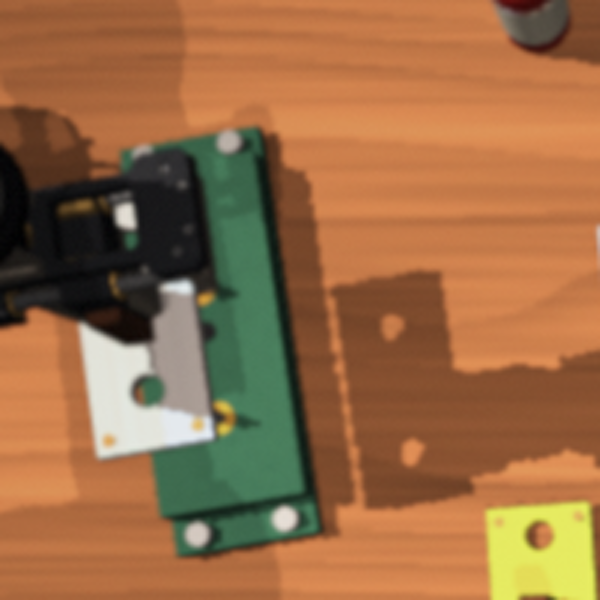

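View pics/c7.png

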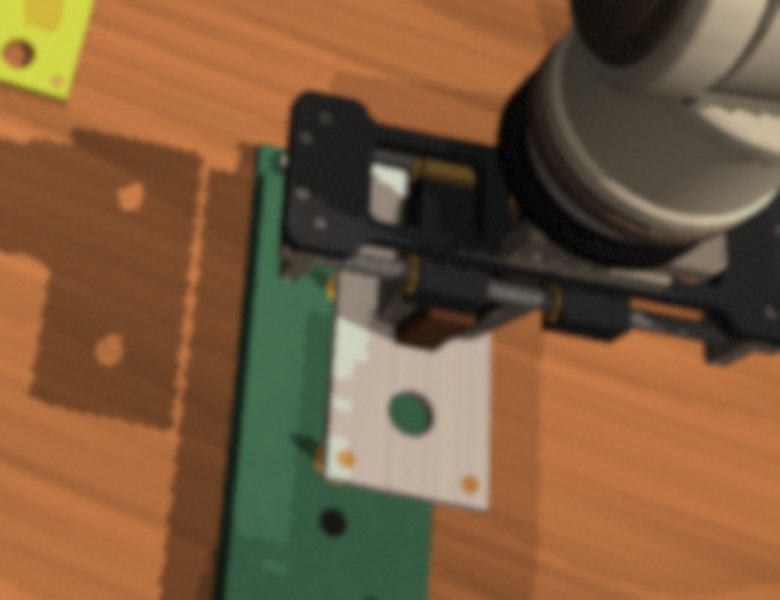

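```bash
python3 -c "
from h import *
C=lambda p,u0,v0,s:(u0+(p[0]+.5)/s-.5,v0+(p[1]+.5)/s-.5)
T=load('t2');S=load('s2')
for p in [(147,390),(99,459),(214,438)]: print(ray(T,C(p,60,50,3),138).round(1))
for p in [(410.5,413.5),(327,477),(487,509)]: print(ray(S,C(p,380,280,3),138).round(1))
"
```

```text
[519.1 245.1 138. ]
[478.  272.5 138. ]
[490.3 204.  138. ]
[609.2 261.5 138. ]
[649.3 233.4 138. ]
[636.8 301.7 138. ]
```

Request:
drive_tool(steps=[{"offset": [0,0,0.18],"angular": [0,0.006,0]},{"offset": [0,1,0],"angular": [0,0,0]},{"offset": [0,1.5,0],"angular": [0,0,0]},{"offset": [0,1.5,0],"angular": [0,0,0]},{"offset": [0,1.5,0],"angular": [0,0,0]},{"offset": [0,1,0],"angular": [0,0,0]},{"offset": [0,0,0],"angular": [0,0,0]},{"offset": [0,0,0],"angular": [0,0,0]}])

```text
t: 6.25
eef_pos: [567.4, 253.3, 84.9]
tcp_rot: [[0.167, -0.001, 0.986], [-0.986, -0.0, 0.167], [0.0, -1.0, -0.001]]
ft_force: [0.0, -0.0, -3.5]
finger_gap: 19.6
```

```bash
python3 -c "
from h import *
grab('scene','s3');grab('top','t3');s=env.state();print(s['eef_pos']);crop('t3',60,50,260,250,3,'c8');crop('s3',380,280,640,480,3,'c9')"
```

```text
[568.71869422 253.59854624  86.6473123 ]
```

View pics/c8.png

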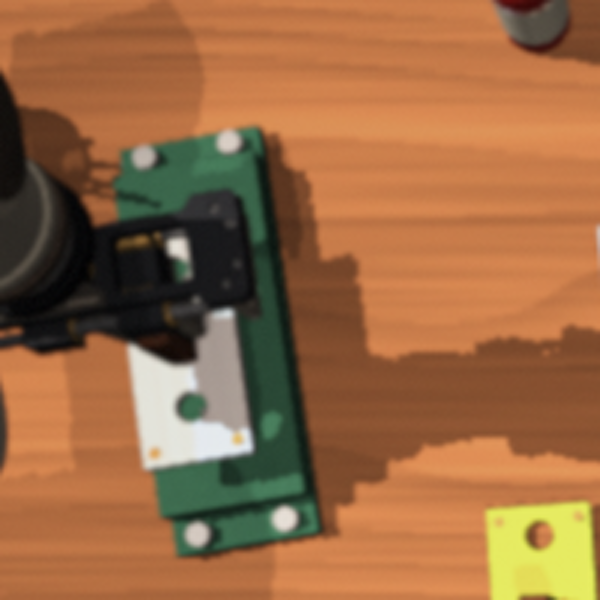

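View pics/c9.png

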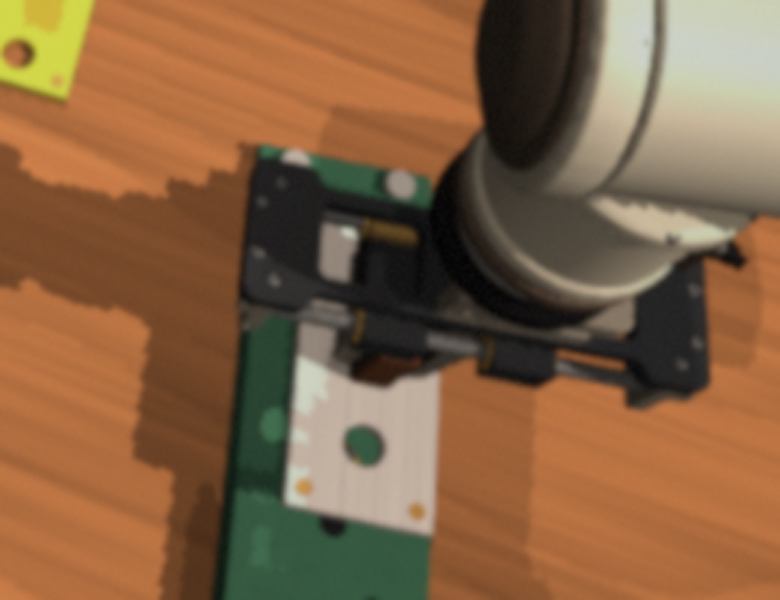

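```bash
python3 -c "
from h import *
C=lambda p,u0,v0,s:(u0+(p[0]+.5)/s-.5,v0+(p[1]+.5)/s-.5)
T=load('t3');S=load('s3')
for p in [(190.5,406),(145,468),(252,450)]: print(ray(T,C(p,60,50,3),74).round(1))
for p in [(364,445.5),(285,501),(432,534)]: print(ray(S,C(p,380,280,3),74).round(1))
s=env.state();print(s['eef_pos'])
"
```

```text
[521.4 245.6  74. ]
[481.6 273.8  74. ]
[492.9 205.2  74. ]
[611.  261.3  74. ]
[649.9 232.3  74. ]
[638.8 301.1  74. ]
[568.71869422 253.59854624  86.6473123 ]
```

Holes and pins agree within 1 mm, so I'm going down.

Request:
drive_tool(steps=[{"offset": [0,0.5,0],"angular": [0,0,0]},{"offset": [0,0.5,0],"angular": [0,0,0]},{"offset": [0,0.5,0],"angular": [0,0,0]},{"offset": [0,0.5,0],"angular": [0,0,0]},{"offset": [0,0.5,0],"angular": [0,0,0]},{"offset": [0,0.5,0],"angular": [0,0,0]},{"offset": [0,0.2,0],"angular": [0,0,0]},{"offset": [0,0,0],"angular": [0,0,0]}])

```text
t: 7.02
eef_pos: [567.3, 253.2, 52.6]
tcp_rot: [[0.167, -0.002, 0.986], [-0.986, -0.0, 0.167], [0.0, -1.0, -0.002]]
ft_force: [-0.0, 0.4, -3.3]
finger_gap: 19.3
```

Request:
drive_tool(steps=[{"offset": [0,0.1,0],"angular": [0,0,0]},{"offset": [0,0.1,0],"angular": [0,0,0]},{"offset": [0,0.1,0],"angular": [0,0,0]},{"offset": [0,0,0],"angular": [0,0,0]},{"offset": [0,0,0],"angular": [0,0,0]},{"offset": [0,0,0],"angular": [0,0,0]},{"offset": [0,0,0],"angular": [0,0,0]},{"offset": [0,0,0],"angular": [0,0,0]}])

```text
t: 7.68
eef_pos: [567.9, 253.4, 50.7]
tcp_rot: [[0.167, 0.0, 0.986], [-0.986, 0.0, 0.167], [-0.0, -1.0, 0.0]]
ft_force: [-0.0, 0.7, -2.9]
finger_gap: 19.6
```

Request:
drive_tool(steps=[{"offset": [0,0.1,0],"angular": [0,0,0]},{"offset": [0,0,0],"angular": [0,0,0]},{"offset": [0,0,0],"angular": [0,0,0]},{"offset": [0,0,0],"angular": [0,0,0]},{"offset": [0,0,0],"angular": [0,0,0]},{"offset": [0,0,0],"angular": [0,0,0]},{"offset": [0,0,0],"angular": [0,0,0]},{"offset": [0,0,0],"angular": [0,0,0]}])

```text
t: 8.35
eef_pos: [568.0, 253.4, 50.7]
tcp_rot: [[0.167, 0.0, 0.986], [-0.986, -0.0, 0.167], [0.0, -1.0, 0.0]]
ft_force: [-4.0, -1.2, 5.9]
finger_gap: 19.7
```

Contact with the bed: the vertical force went from -2.9 to +5.9 N. I'll release, then raise the tool clear.

Request:
drive_tool(steps=[{"offset": [0,0,0],"angular": [0,0,0]},{"offset": [0,0,0],"angular": [0,0,0]},{"offset": [0,0,0],"angular": [0,0,0]},{"offset": [0,0,0],"angular": [0,0,0]},{"offset": [0,0,0],"angular": [0,0,0]},{"offset": [0,0,0],"angular": [0,0,0]},{"offset": [0,0,0],"angular": [0,0,0]},{"offset": [0,0,0],"angular": [0,0,0]}], claw=6)

```text
t: 9.02
eef_pos: [567.9, 253.4, 49.6]
tcp_rot: [[0.167, 0.0, 0.986], [-0.986, 0.0, 0.167], [-0.0, -1.0, 0.0]]
ft_force: [-0.2, -1.2, -0.5]
finger_gap: 59.7
```

Request:
drive_tool(steps=[{"offset": [0,-1,0],"angular": [0,0,0]},{"offset": [0,-1,0],"angular": [0,0,0]},{"offset": [0,-2,0],"angular": [0,0,0]},{"offset": [0,-2.5,0],"angular": [0,0,0]},{"offset": [0,-2.5,0],"angular": [0,0,0]},{"offset": [0,-2.5,0],"angular": [0,0,0]},{"offset": [0,-2.5,0],"angular": [0,0,0]},{"offset": [0,0,0],"angular": [0,0,0]}])

```text
t: 9.68
eef_pos: [571.6, 254.3, 197.8]
tcp_rot: [[0.167, 0.012, 0.986], [-0.986, 0.003, 0.167], [-0.001, -1.0, 0.013]]
ft_force: [-0.1, 0.5, 0.4]
finger_gap: 60.1
```

Request:
drive_tool(steps=[{"offset": [3,0,0],"angular": [0,0,0]},{"offset": [3,0,0],"angular": [0,0,0]},{"offset": [3,0,0],"angular": [0,0,0]},{"offset": [3,0,0],"angular": [0,0,0]},{"offset": [3,0,0],"angular": [0,0,0]},{"offset": [3,0,0],"angular": [0,0,0]},{"offset": [3,0,0],"angular": [0,0,0]},{"offset": [0,0,0],"angular": [0,0,0]}])

```text
t: 10.35
eef_pos: [603.7, 41.3, 189.9]
tcp_rot: [[0.162, 0.001, 0.987], [-0.987, -0.002, 0.162], [0.002, -1.0, 0.001]]
ft_force: [0.1, -0.1, 1.0]
finger_gap: 60.4
```

```bash
python3 -c "
from h import *
grab('scene','s4');grab('top','t4');s=env.state();print(s['t'],s['eef_pos']);crop('t4',70,70,210,250,3.2,'c10');crop('s4',400,290,640,480,3,'c11')"
```

```text
10.45 [602.98936122  45.51989419 189.74559492]
```

View pics/c10.png

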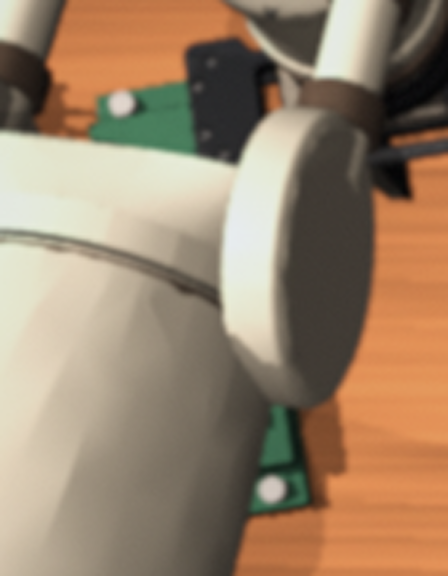

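View pics/c11.png

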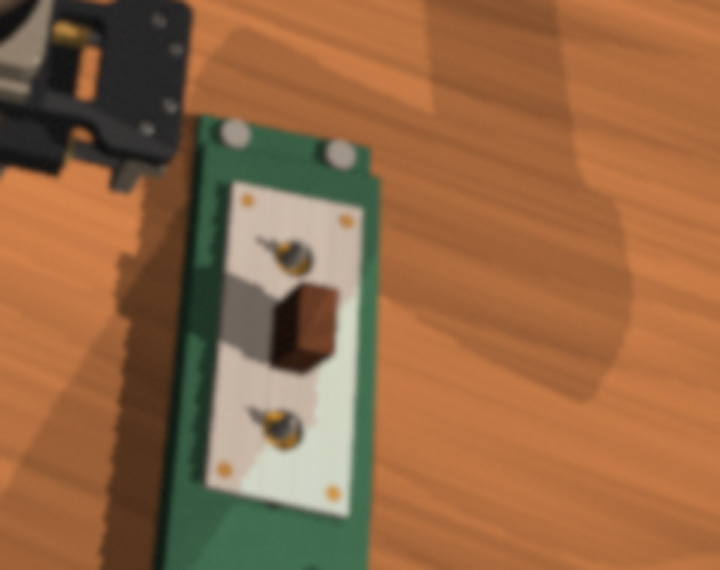

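```bash
python3 -c "
from h import *
C=lambda p,u0,v0,s:(u0+(p[0]+.5)/s-.5,v0+(p[1]+.5)/s-.5)
S=load('s4');q=[ray(S,C(p,400,290,3),38) for p in [(234,181),(363,208),(349,516),(206,487)]]
print([np.linalg.norm(q[i]-q[i-1]).round(1) for i in range(4)],np.mean(q,0))
env.close_job()"
```

```text
[np.float64(161.7), np.float64(70.6), np.float64(160.7), np.float64(70.8)] [566.03764743 254.35203901  38.        ]
the job is handed in; nothing more can be done
```

The 90 mm template is over both pins, flat on the green bed and let go of. I handed the job in at about 10.5 s.

- **Choice:** the pins measured 90.9 mm apart (top view) and 90.5 mm apart (scene view). The middle white plate's holes measured 89.5 mm and 90.3 mm, so I took that one and left the other templates and the blue and yellow look-alikes alone.
- **Fit:** just above the pins, the holes lined up with them within about 1 mm. At touchdown the vertical force went from -2.9 to +5.9 N, the only contact I read while placing it.
- **Last checks:** the scene view shows both pins through the holes, with the gripper well clear. The plate's outline, taken as lying on the bed, measures about 161 x 71 mm (true size 160 x 70). Its centre is about 1 mm from the midpoint of the pins.
- **Not confirmed:** in the last top view the arm hid the plate, so the final check rests on the scene camera alone. No check failed.

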